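Weigh the eggshell pail on the hanging scale

TASK

Hang the pail of pale eggshell by its bail on the hook of the spring scale and let it go so gently that the pointer creeps to the weight and settles, never running faster than about 4 cm per second, bouncing, or being pressed into the red marks. Keep the pail upright so nothing spills, do not push hard sideways or down on the hook, and leave the pail of dark chips, the other things on the bench and the scale where they are. At the end the pail hangs still, in the lowest point of the hook, touching nothing else.

Things in the scene. Friction and masses are not known exactly. Their poses are not given: they have to be found in the camera images.
- shell_pail: Steel pail, 104 mm wide, 60 high, full of PALE CREAM eggshell; 0.2 to 0.88 kg (hidden). Origin: centre of underside, z up. Rigid gable bail of 8 mm bar in its x-z plane (feet x = +-47, z = 60; apex bar z = 120 to 128); the opening under it is passed along pail y, either way. On the apex a pale wooden grip, 24 mm along pail x, 14 along pail y, z = 126 to 166.
- shell_grip (a point): On the wooden grip of the eggshell pail, 150 mm above its underside; best pinched from above on the faces 24 mm apart (fingers closing along pail x), fingertips no lower than 130 mm above the pail's underside so that they stay clear of the hook.
- bail_seat (a point): Point on the eggshell pail's axis, 118.5 mm above its underside, under the apex of the bail: where the top of the hook's bar lies when the pail hangs centred. 31.5 mm below shell_grip. Coincides with hook_seat when hung.
- dark_pail: An identical pail filled with dark brown-black chips, not to be touched. Origin: centre of its underside. May stand on either side of the eggshell pail.
- scale: Fixed spring scale: green base 160 x 140 x 18 mm, 24 mm steel column, 340 mm high in all, with a 50 mm green block on top, and a white plate with marks behind the column. Origin: on the table at the column's axis. Its y axis points the way the hook points, out from the column.
- hook_seat (a point): Top of the 10 mm round hook bar at its lowest point, 170 mm from the column axis along scale +y, 248 mm above the table unloaded; sinks with the carriage. The bar dips 16 mm to here (6 mm flat, 40 degree slopes) and rises 16 mm again to its free tip, 27 mm farther out. The bail comes over the tip from outside (along scale -y), pail y parallel to scale y, then down.
- pointer (a joint): How far the sprung hook carriage with its red pointer has sunk, m: 0 unloaded, grows downward, stop at 0.100. It sinks 10 mm per newton hung on it (100 N/m, lightly damped, no preload). The eggshell pail settles between about 0.020 and 0.087. Red marks begin at 0.095.
- tape_dispenser: Bystander: blue tape dispenser 140 x 60 x 102 mm. Origin: centre of underside.
- brush_pot: Bystander: terracotta pot of brushes, 72 mm across, 215 mm high with the brushes. Origin: centre of underside.
- water_bottle: Bystander: water bottle, 60 mm across, 190 mm high. Origin: centre of underside.
- lacquer_jar: Bystander: amber jar, 76 mm across, 85 mm high. Origin: centre of underside.
- hammer: Bystander: hammer lying on the table.
- spatula: Bystander: spatula lying on the table.
Things that resemble listed ones, but are neither listed nor needed, are in the scene too. Leave any turquoise or yellow look-alike of the shell_pail alone.

How it is judged:
By the outcome, as a careful person would: the job done as asked, in the order asked, and still so for the second after the job is handed in, with the robot touching nothing.
It also fails if it takes over 70 s, if anything falls off the work surface, if the arm or the gripper's body presses on something with over 40 N, if the wrist force passes 120 N, or if a joint passes its speed limit or range.

ROBOT

A 7-joint arm with a two-finger parallel gripper is mounted at the origin on the work surface. World frame = base frame: x ahead of the robot, y to its left, z up, the work surface at z = 0. Lengths are in m, angles in degrees, forces in N, time in s.
With the tool pointing down it reaches from about 0.425 to 0.875 m from the base axis. Payload 4.7 kg.
Tool frame: the origin (TCP) lies at the very end of the fingers, on their centre line; the grasp point (between the pads) lies env.grip_point_offset behind it (env.grip_point_offset is the distance from the TCP to the grasp point, in m); z points along the fingers, y is the direction in which the jaws open and shut (so a half turn about z gives the same grasp; the last joint's range is limited). The gripper opens to 87 mm and grips with 3 to 60 N. Pads are 19 mm wide; open, the fingers measure 117 mm over their backs; the gripper's body (75 mm by 190 mm) begins 51 mm behind the grasp point.
Start: joints at [65.839, 18.392, -4.016, 83.108, 1.295, 78.541, -3.26], TCP at [0.274, -0.589, 0.223] pointing down, gripper open.
Joint ranges: [-163.93, 163.93], [-17.29, 119.83], [-79.2, 71.16], [3.27, 140.29], [-89.18, 269.18], [5.43, 117.66], [-154.24, 154.24]. Speed limits (degrees/s): [147.25, 147.25, 180, 180, 180, 180, 180].

INTERFACE

Orientations are given as [roll, pitch, yaw] about the fixed x, y, z axes, in that order (R = Rz(yaw) Ry(pitch) Rx(roll)).
In Python, from cell import env gives the robot as it stands.
- The arm moves only by the tool send_rows, never from a script. Its argument "plan" is a list of rows, each a list of 7 numbers: the finger opening in mm, from 0 to 87, then the shift along the tool's x, y, z in mm, then the turn, a rotation vector about the tool's x, y, z in rad. A call has 1 to 12 rows; each row shifts and turns the commanded pose from where the row before left it, along the tool's axes as they then stand; what a row does not reach is not made up. A row lasts 1/10 s, in which the tool goes at most 50 mm and 8.59 degrees, less where a joint would pass 70% of its speed; a pose out of reach is approached as far as the arm can. A call is refused whole if a number of a shift passes 50 or a number of a turn 0.15, either way. A call with a gripper value outside its range is refused whole. The fingers move at their own pace and stop on an object; "grip_force" is the grip in N (left out, the last holds). Time passes only in rows, so rows that do not move let the fingers close. It gives the time, the measured TCP pose, the force and the opening at its end, in the units of the state.
- env.get_obs(): the state, without advancing time (a new reading comes with each control period).
- env.read_camera(name): name is "scene" or "side" or "wrist"; returns the picture (480x640x3 uint8, red, green, blue); there is no depth.
- env.get_calibration(name): a dict with "fx", "fy", "cx", "cy" (pixels), "extrinsics" (4x4, takes a point from camera to world coordinates). Camera axes: x right, y down, z forward; pixel columns grow to the right and rows downward; lengths in m; the calibration is good to about 2 mm. The wrist camera is an equidistant fisheye: a pixel r from the principal point sees the ray r / f radians off the axis. A picture is of the moment at which its call begins: read the wrist's pose just before it. get_calibration takes no time and is no camera call; for the wrist camera it gives the pose at the moment of the call.
- env.sign_off(): hands the job in, once; it reports no verdict.
Trained networks look in the newest picture that a camera, given by its name, has taken for a name from the list of things; names that differ only in an ending like _2 or _b are one class to them, and where a whole thing is asked for, a point or a joint stands for the part that bears it (a point fixed in the world has none). Each returns a list of dicts, best first, with "confidence" (0 to 1); they miss things now and then, are a little off and sometimes report something else, mostly with a low value. They report only what shows in the picture. A call takes as long as a camera call. They do not tell look-alikes from the thing itself.
- env.regions_of(camera, query): "region" (480x640 bool, what is visible of it) and "rect" ([left, top, right, bottom] in pixels, round what is visible of it).
The state is a dict: "time_s": time; "qpos": joint angles; "joint_velocities": joint speeds; "effort": joint torques, N m; "tool_pos": TCP position; "tool_rot": TCP orientation; "force": force on the tool from outside, world axes, zero at the start; "wrist_torque": the same for the moment, N m; "grip_width": finger opening in m.
Only numpy, scipy, OpenCV 4.12 (cv2) and the standard library are available. Lean on these libraries where they do the work, as an engineer would, in place of code of your own. Each camera call takes 0.05 s, during which the arm holds its last target. There are 200 camera calls.

## Working session

There is one attempt and no reset: what is moved stays moved. The work goes in short steps, Python scripts to look and compute and a tool call to move; the robot and the scene stay as the last step left them, time stands still between calls to the robot, and variables do not carry over. Pictures are saved under pics/ and viewed, about 8 in all and at most 12, crops included, and the job is handed in when it is done.

Besides the shell and the picture viewer there is one more tool, called by a JSON object that holds its "method" and its "body", one argument or row to a line. send_rows: Moves the arm, as the interface text tells. Its arguments: {"type":"object","properties":{"plan":{"type":"array"},"grip_force":{"type":"number"}},"required":["plan"]}

```bash
ls; mkdir -p pics; python3 - <<'E'
from cell import env
import cv2,numpy as np
print(env.get_obs(),env.grip_point_offset)
for c in ["scene","side"]:
    im=env.read_camera(c); cv2.imwrite(f"pics/{c}0.png",im[:,:,::-1])
    k=env.get_calibration(c); print(c,k)
    for q in ["shell_pail","dark_pail","scale","hook_seat","shell_grip","pointer"]:
        try: print(q,[(r["rect"],round(r["confidence"],2)) for r in env.regions_of(c,q)])
        except Exception as e: print(q,e)
E
```

```text
pics
{'time_s': 0.0, 'qpos': array([65.83837174, 18.43834959, -4.01662334, 83.174074  ,  1.29484129,
       78.54037531, -3.26072494]), 'joint_velocities': array([-0.05220922,  0.02966167,  0.00094338, -0.0286408 ,  0.07495263,
        0.10364092,  0.06535536]), 'effort': array([ 2.41714934e-04, -4.91285098e+01, -4.03567208e-01, -3.12526131e+01,
       -6.37806044e-02,  4.37191303e-02,  1.61109811e-04]), 'tool_pos': array([ 0.27412375, -0.58876804,  0.22147696]), 'tool_rot': array([-1.79892439e+02,  5.20739652e-03,  2.49716439e+01]), 'force': array([-0.08571963,  0.10470276,  0.1613958 ]), 'wrist_torque': array([0.00424778, 0.03999454, 0.05557574]), 'grip_width': 0.08727347320822015} 0.0187
scene {'fx': 557.6087820842904, 'fy': 557.6087820842904, 'cx': 316.05476330106677, 'cy': 243.9343594712347, 'extrinsics': array([[ 6.86471308e-01,  3.82530030e-01, -6.18407567e-01,
         1.57767442e+00],
       [ 7.27156623e-01, -3.60397802e-01,  5.84257366e-01,
        -1.02876728e+00],
       [ 6.23260297e-04, -8.50755077e-01, -5.25561996e-01,
         1.05279979e+00],
       [ 0.00000000e+00
[... 692 characters left out ...]
5395479874, 'cy': 240.15039783718345, 'extrinsics': array([[ 0.78437425, -0.33765932,  0.52032992, -0.41911209],
       [-0.62020554, -0.41325769,  0.66675571, -1.30394738],
       [-0.01010594, -0.8456975 , -0.53356687,  1.14957347],
       [ 0.        ,  0.        ,  0.        ,  1.        ]])}
shell_pail [([210.6, 220.9, 237.7, 264.2], 0.61), ([300.3, 207.7, 328.6, 260.3], 0.59), ([247.7, 198.5, 275.6, 246.3], 0.57)]
dark_pail [([261.8, 224.9, 293.8, 268.2], 0.63)]
scale [([337.0, 232.4, 397.0, 354.9], 0.68)]
hook_seat [([336.0, 233.8, 361.4, 253.1], 0.7)]
shell_grip [([244.8, 201.7, 272.6, 245.0], 0.98), ([298.8, 215.8, 330.7, 257.4], 0.91)]
pointer [([332.1, 228.7, 359.7, 250.3], 0.53)]
```

View pics/scene0.png

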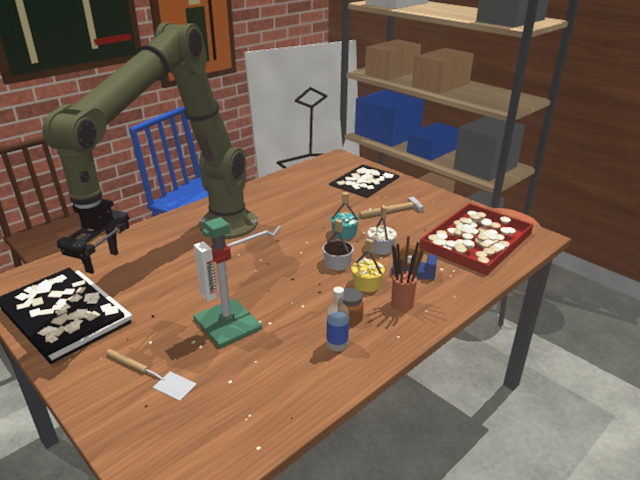

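View pics/side0.png

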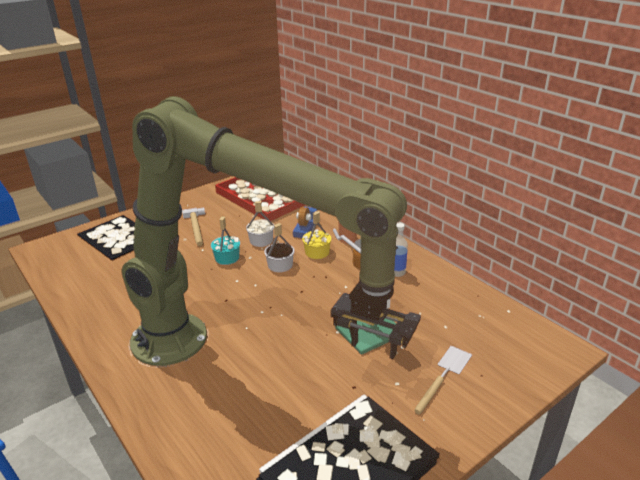

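The scene view shows the pails: turquoise (345,222), pale eggshell in steel (382,238), dark chips in steel (338,255) and yellow (367,273). The scale column is at (222,290), and its hook tip is at about (278,232). In the side view, eggshell is at (261,232), dark at (280,258), turquoise at (226,250) and yellow at (317,243). The steel pail with pale contents is the one meant, so I'll enlarge it.

```bash
python3 - <<'E'
import cv2,numpy as np
a=cv2.imread("pics/scene0.png")[180:300,315:435]; b=cv2.imread("pics/side0.png")[185:285,200:360]
c=cv2.imread("pics/scene0.png")[210:350,190:290]
A=cv2.resize(a,(400,400),interpolation=cv2.INTER_CUBIC);B=cv2.resize(b,(320,200),interpolation=cv2.INTER_CUBIC)
B=cv2.resize(b,(400,250),interpolation=cv2.INTER_CUBIC)
C=cv2.resize(c,(400,560),interpolation=cv2.INTER_CUBIC)
out=np.zeros((600,800,3),np.uint8)
out[:333,:333]=cv2.resize(a,(333,333),interpolation=cv2.INTER_CUBIC)
out[340:590,:400]=B; out[:560,400:]=C
cv2.imwrite("pics/crop1.png",out)
E
```

```text
(no output)
```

View pics/crop1.png

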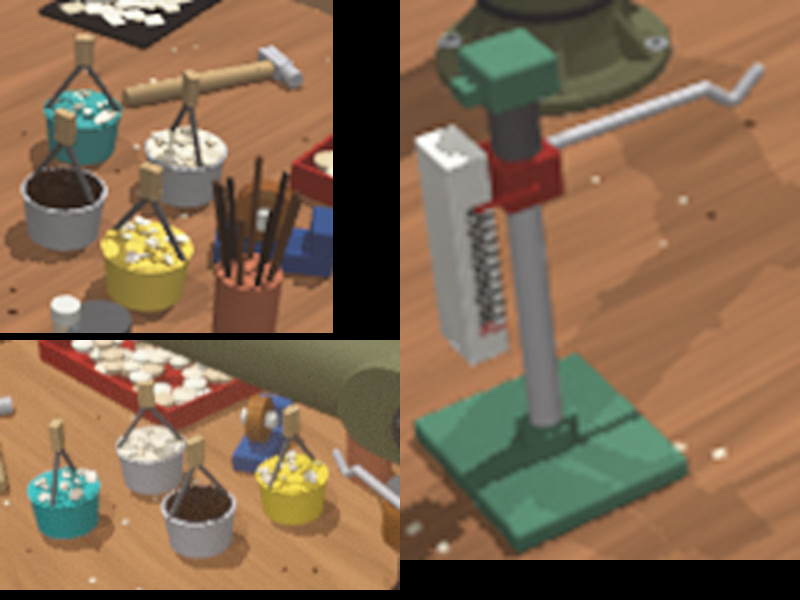

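The crop confirms it: the eggshell pail is the steel one with pale contents at scene (382,238), with its grip top at about (383,207). The hook's dip is at scene (274,234) and its tip at (280,227). Next I'll fit the poses.

```bash
cat > h.py <<'E'
from cell import env
import numpy as np
from scipy.optimize import least_squares
def proj(k,P):
    P=np.atleast_2d(P); T=np.linalg.inv(k["extrinsics"]); p=P@T[:3,:3].T+T[:3,3]
    return np.c_[k["fx"]*p[:,0]/p[:,2]+k["cx"],k["fy"]*p[:,1]/p[:,2]+k["cy"]]
def place(s,L):
    L=np.atleast_2d(L).astype(float);c,n=np.cos(s[2]),np.sin(s[2])
    return L@np.array([[c,n,0],[-n,c,0],[0,0,1]])+[s[0],s[1],0]
def fit(obs,s0):
    f=lambda s:np.concatenate([(proj(k,place(s,L))-px).ravel() for k,L,px in obs])
    r=least_squares(f,s0,loss="soft_l1"); return r.x,f(r.x).reshape(-1,2)
E
python3 - <<'E'
from h import *
S,D=env.get_calibration("scene"),env.get_calibration("side")
best=None
for y0 in np.radians([0,90,180,270]):
    L=np.array([[0,.170,.246],[0,.197,.262],[0,0,.34]]);px=np.array([[273.7,234.2],[280,227],[216.8,225]])
    r=fit([(S,L,px)],[.5,-.3,y0]);
    print("scale",r[0][:2].round(3),np.degrees(r[0][2]).round(1),abs(r[1]).max().round(1))
    c=np.array([[a,b,.018] for a in(-.08,.08) for b in (-.07,.07)])
    if abs(r[1]).max()<8: print(proj(S,place(r[0],c)).round(1), proj(D,place(r[0],[[0,.17,.248],[0,.197,.264]])).round(1)); print(r[1].round(1))
# pails: grip top/bottom axis, feet
Lg=np.array([[0,0,.166],[0,0,.128]]);Lf=np.array([[-.047,0,.06],[.047,0,.06]])
for sw in (1,-1):
    o=[(S,np.r_[Lg,Lf],np.array([[383.5,207],[383.5,217],[372.7,228.6],[388.2,230.4]])),
       (D,np.r_[Lg,Lf[::sw]],np.array([[258.4,201.8],[260,211],[248,226],[272.4,223]]))]
    for y0 in (0,1,2,3,4,5):
        r=fit(o,[.7,0.2,y0]); print("pail",r[0][:2].round(3),np.degrees(r[0][2]).round(1),abs(r[1]).max().round(1))
# others on table plane / z=.166 for grips
def ray(k,u,v,z):
    T=k["extrinsics"];d=T[:3,:3]@[(u-k["cx"])/k["fx"],(v-k["cy"])/k["fy"],1];return (T[:3,3]+d*(z-T[2,3])/d[2]).round(3)
f=lambda x,y:(315+x/2.775,180+y/2.775)
for n,p in dict(turq=(83,35),dark=(65,112),yel=(152,167),shell=(190,73)).items(): print(n,ray(S,*f(*p),.166))
print("pot",ray(S,403,308,0),"brush top",ray(S,402,240,.215),"bottle top",ray(S,338,291,.19),"tape",ray(S,427,275,0),"jar",ray(S,352,292,.085))
E
```

```text
scale [ 0.495 -0.357] -4.5 0.9
[[192.4 317.6]
 [233.7 299.3]
 [220.6 346.9]
 [263.3 325.9]] [[340.5 236. ]
 [335.4 227.6]]
[[-0.9  0.6]
 [ 0.3 -0.1]
 [ 0.3 -0.4]]
scale [ 0.495 -0.357] -4.5 0.9
[[192.4 317.6]
 [233.7 299.3]
 [220.6 346.9]
 [263.3 325.9]] [[340.5 236. ]
 [335.4 227.6]]
[[-0.9  0.6]
 [ 0.3 -0.1]
 [ 0.3 -0.4]]
scale [ 0.495 -0.357] 355.5 0.9
[[192.4 317.6]
 [233.7 299.3]
 [220.6 346.9]
 [263.3 325.9]] [[340.5 236. ]
 [335.4 227.6]]
[[-0.9  0.6]
 [ 0.3 -0.1]
 [ 0.3 -0.4]]
scale [ 0.495 -0.357] 355.5 0.9
[[192.4 317.6]
 [233.7 299.3]
 [220.6 346.9]
 [263.3 325.9]] [[340.5 236. ]
 [335.4 227.6]]
[[-0.9  0.6]
 [ 0.3 -0.1]
 [ 0.3 -0.4]]
pail [0.516 0.287] -13.7 9.4
pail [0.516 0.287] -13.7 9.4
pail [0.516 0.287] -13.7 9.4
pail [0.516 0.287] -13.7 9.4
pail [0.516 0.287] 346.3 9.4
pail [0.516 0.287] 346.3 9.4
pail [0.516 0.286] -13.1 24.7
pail [0.517 0.287] 104.3 11.2
pail [0.517 0.287] 104.3 11.2
pail [0.517 0.287] 104.3 11.2
pail [0.517 0.287] 104.3 11.2
pail [0.516 0.286] 346.9 24.7
turq [0.352 0.27  0.166]
dark [0.478 0.11  0.166]
yel [0.631 0.092 0.166]
shell [0.514 0.291 0.166]
pot [0.788 0.08  0.   ] brush top [0.747 0.098 0.215] bottle top [ 0.77  -0.187  0.19 ] tape [0.731 0.274 0.   ] jar [ 0.703 -0.059  0.085]
```

{"method": "send_rows", "body": {
  "plan": [
    [87, 0, 0, -34, 0, 0, -0.14],
    [87, 0, 0, -34, 0, 0, -0.14],
    [87, 0, 0, -34, 0, 0, -0.14],
    [87, 0, 0, -34, 0, 0, -0.14],
    [87, 0, 0, -34, 0, 0, -0.14],
    [87, 0, 0, -34, 0, 0, -0.14],
    [87, 40, 3, 0, 0, 0, 0],
    [87, 40, 3, 0, 0, 0, 0],
    [87, 40, 3, 0, 0, 0, 0],
    [87, 40, 3, 0, 0, 0, 0],
    [87, 40, 3, 0, 0, 0, 0],
    [87, 40, 3, 0, 0, 0, 0]
  ]
}}

```text
time_s: 1.9
tool_pos: [0.3617, -0.3632, 0.4268]
tool_rot: [180.0, 0.0, 73.1]
force: [0.4, -0.5, -0.1]
grip_width: 0.0871
```

{"method": "send_rows", "body": {
  "plan": [
    [87, 40, 3, 0, 0, 0, 0],
    [87, 40, 3, 0, 0, 0, 0],
    [87, 40, 3, 0, 0, 0, 0],
    [87, 40, 3, 0, 0, 0, 0],
    [87, 40, 3, 0, 0, 0, 0],
    [87, 40, 0, 0, 0, 0, 0],
    [87, 40, 0, 0, 0, 0, 0],
    [87, 40, 0, 0, 0, 0, 0],
    [87, 40, 0, 0, 0, 0, 0],
    [87, 40, 0, 0, 0, 0, 0],
    [87, 20, 0, 0, 0, 0, 0],
    [87, 0, 0, 0, 0, 0, 0]
  ]
}}

```text
time_s: 3.1
tool_pos: [0.4978, 0.0367, 0.4268]
tool_rot: [180.0, -0.1, 73.5]
force: [-0.5, -0.8, 0.9]
grip_width: 0.0869
```

```bash
python3 - <<'E'
from h import *
import cv2
o=env.get_obs(); k=env.get_calibration("wrist"); im=env.read_camera("wrist"); cv2.imwrite("pics/w1.png",im[:,:,::-1])
print(o["tool_pos"],o["tool_rot"],o["time_s"],o["qpos"].round(0),o["force"]); print(k)
for q in ["shell_pail","shell_grip"]: print(q,[(r["rect"],round(r["confidence"],2)) for r in env.regions_of("wrist",q)])
E
```

```text
[0.49781874 0.03673089 0.42677334] [ 1.79985781e+02 -7.21411908e-02  7.35044568e+01] 3.1 [ 37.   0. -44.  81.   0.  99. -23.] [-0.46604325 -0.82841883  0.91746929]
{'fx': 371.64829954431775, 'fy': 371.64829954431775, 'cx': 314.5882880653368, 'cy': 234.54756356464145, 'extrinsics': array([[ 0.95892104, -0.26993039, -0.08722402,  0.52119414],
       [-0.28367061, -0.91375294, -0.29083766,  0.11846809],
       [-0.00119528,  0.30363324, -0.95278824,  0.58835069],
       [ 0.        ,  0.        ,  0.        ,  1.        ]])}
shell_pail [([354.1, 79.9, 425.3, 156.0], 0.96), ([239.8, 0.0, 306.7, 45.4], 0.69), ([134.7, 26.6, 213.9, 95.5], 0.61)]
shell_grip [([239.6, 0.7, 308.0, 49.4], 0.94), ([355.7, 81.4, 427.7, 154.4], 0.92), ([137.9, 27.8, 213.7, 96.5], 0.87)]
```

View pics/w1.png

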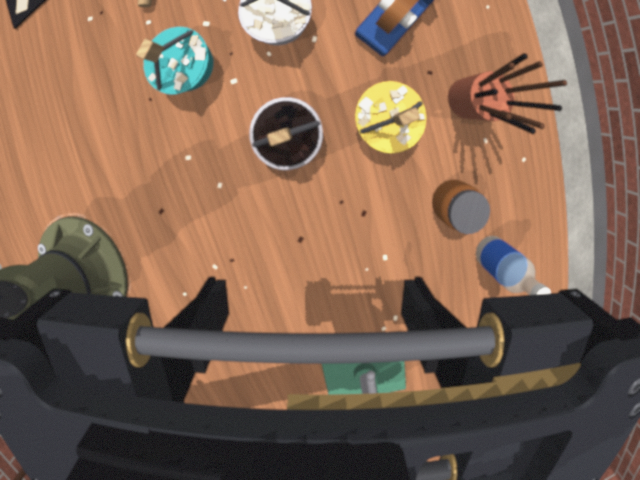

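The eggshell pail is at the top edge (275,20), with dark at (286,133), yellow at (391,117) and turquoise at (177,60). I need to move on about 150 mm.

{"method": "send_rows", "body": {
  "plan": [
    [87, 35, -10, 0, 0, 0, 0],
    [87, 35, -10, 0, 0, 0, 0],
    [87, 35, -10, 0, 0, 0, 0],
    [87, 30, -5, 0, 0, 0, 0],
    [87, 20, 0, 0, 0, 0, 0],
    [87, 0, 0, 0, 0, 0, 0]
  ]
}}

```text
time_s: 3.85
tool_pos: [0.5094, 0.1923, 0.4261]
tool_rot: [-179.9, -0.0, 73.2]
force: [-0.8, 0.4, -0.4]
grip_width: 0.0868
```

```bash
cat >> h.py <<'E'
def fproj(k,P):
    P=np.atleast_2d(P); T=np.linalg.inv(k["extrinsics"]); p=P@T[:3,:3].T+T[:3,3]
    r=np.hypot(p[:,0],p[:,1]); g=np.arctan2(r,p[:,2])/np.maximum(r,1e-9)*k["fx"]
    return np.c_[g*p[:,0]+k["cx"],g*p[:,1]+k["cy"]]
E
python3 - <<'E'
from h import *
import cv2
o=env.get_obs(); k=env.get_calibration("wrist"); im=env.read_camera("wrist")
print(o["tool_pos"],o["tool_rot"],o["time_s"],o["qpos"].round(0))
np.save("w2.npy",k["extrinsics"]); cv2.imwrite("pics/w2full.png",im[:,:,::-1])
c=fproj(k,[.516,.287,.1])[0];u,v=[int(x) for x in c];print(c)
u=min(max(u,80),560);v=max(v,60)
cv2.imwrite("pics/w2.png",cv2.resize(im[v-60:v+60,u-80:u+80,::-1],(800,600),interpolation=cv2.INTER_CUBIC));print(u-80,v-60)
E
```

```text
[0.50939936 0.19228093 0.42606161] [-1.79932322e+02 -3.73154290e-02  7.32352575e+01] 3.85 [ 23.   9. -54.  75.   7. 100. -46.]
[299.75288588 114.00644773]
219 54
```

View pics/w2.png

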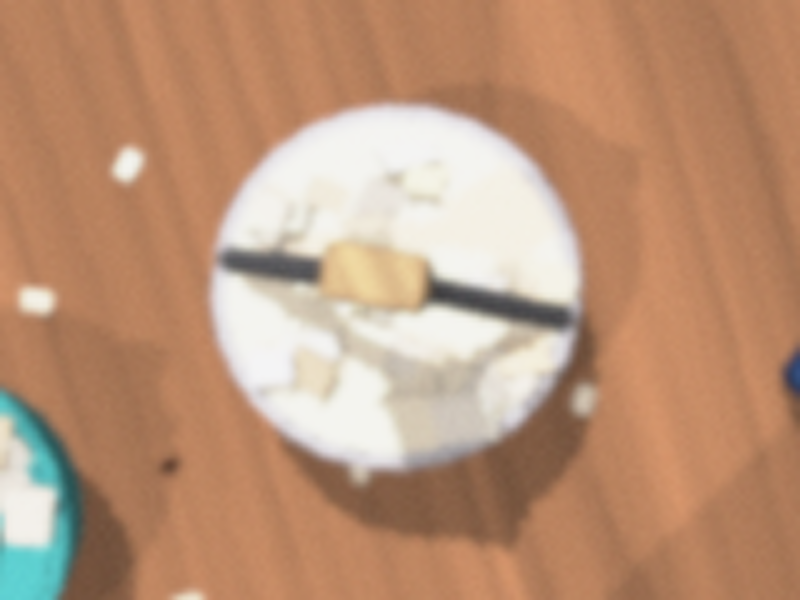

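The eggshell pail shows clearly. Its bail feet are at full-image (264,106) and (333,117.6), the rim centre is at (298,111) and the grip is at (294,109).

```bash
python3 - <<'E'
from h import *
k=env.get_calibration("wrist");k["extrinsics"]=np.load("w2.npy")
L=np.array([[-.047,0,.062],[.047,0,.062],[0,0,.06],[0,0,.166]]);px=np.array([[264.3,106.2],[332.7,117.4],[298.2,111.4],[294,109]])
f=lambda s:(fproj(k,place(s,L))-px).ravel()
r=least_squares(f,[.516,.287,-.2]);print(r.x[:2],np.degrees(r.x[2]),r.fun.reshape(-1,2).round(1))
o=env.get_obs();p=np.radians(o["tool_rot"][2]);d=r.x[:2]-o["tool_pos"][:2];th=np.degrees(r.x[2])+90
print("move tool x,y:",d@[np.cos(p),np.sin(p)],d@[np.sin(p),-np.cos(p)],"turn z rad",-np.radians(th-o["tool_rot"][2]))
E
```

```text
[0.51383646 0.29226779] -26.732130885001332 [[ 0.9  0. ]
 [-1.1 -0.3]
 [ 0.2 -0.1]
 [ 0.   0.3]]
move tool x,y: 0.09864523223707446 -0.02554319566646947 turn z rad 0.1717208530768331
```

{"method": "send_rows", "body": {
  "plan": [
    [87, 33, -9, 0, 0, 0, 0],
    [87, 33, -9, 0, 0, 0, 0],
    [87, 33, -8, 0, 0, 0, 0],
    [87, 0, 0, 0, 0, 0, 0.086],
    [87, 0, 0, 0, 0, 0, 0.086],
    [87, 0, 0, 40, 0, 0, 0],
    [87, 0, 0, 40, 0, 0, 0],
    [87, 0, 0, 40, 0, 0, 0],
    [87, 0, 0, 40, 0, 0, 0],
    [87, 0, 0, 30, 0, 0, 0],
    [87, 0, 0, 10, 0, 0, 0],
    [87, 0, 0, 0, 0, 0, 0]
  ]
}}

```text
time_s: 5.1
tool_pos: [0.5138, 0.2907, 0.2255]
tool_rot: [-180.0, 0.2, 63.1]
force: [-0.2, 0.4, 1.1]
grip_width: 0.087
```

```bash
python3 - <<'E'
from h import *
import cv2
o=env.get_obs(); k=env.get_calibration("wrist"); im=env.read_camera("wrist")
cv2.imwrite("pics/w3.png",im[:,:,::-1])
print(o["tool_pos"],o["tool_rot"],o["time_s"],o["qpos"].round(0))
p=np.radians(o["tool_rot"][2]);d=np.array([.5138,.2923])-o["tool_pos"][:2]
print("move tool x,y:",d@[np.cos(p),np.sin(p)],d@[np.sin(p),-np.cos(p)],"turn",-np.radians(63.3-o["tool_rot"][2]))
print(fproj(k,place([.5138,.2923,np.radians(-26.7)],[[0,0,.166],[-.047,0,.06],[.047,0,.06]])).round(1))
E
```

```text
[0.51376765 0.29071084 0.22552144] [-1.79966808e+02  1.56950764e-01  6.30629728e+01] 5.1 [ 12.  18. -53.  90.  15.  79. -70.]
move tool x,y: 0.0014314023114263223 -0.0006910698264547379 turn -0.0041369051692681956
[[315.4 253.5]
 [264.  212.2]
 [366.9 211.8]]
```

View pics/w3.png

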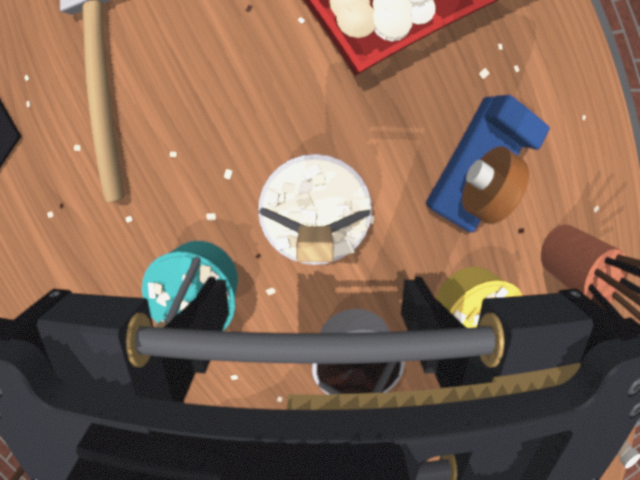

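The model's prediction agrees with the picture: grip top at (315,254), feet at (263,211) and (369,212). I'll descend and close.

{"method": "send_rows", "body": {
  "plan": [
    [87, 1, 0, 30, 0, 0, 0],
    [87, 0, 0, 30, 0, 0, 0],
    [87, 0, 0, 20, 0, 0, 0],
    [87, 0, 0, 10, 0, 0, 0],
    [87, 0, 0, 2, 0, 0, 0],
    [87, 0, 0, 0, 0, 0, 0],
    [0, 0, 0, 0, 0, 0, 0],
    [0, 0, 0, 0, 0, 0, 0],
    [0, 0, 0, 0, 0, 0, 0],
    [0, 0, 0, 0, 0, 0, 0],
    [0, 0, 0, 0, 0, 0, 0],
    [0, 0, 0, 0, 0, 0, 0]
  ],
  "grip_force": 40
}}

```text
time_s: 6.35
tool_pos: [0.5137, 0.2943, 0.1345]
tool_rot: [-180.0, 0.0, 63.2]
force: [0.7, -0.3, 0.1]
grip_width: 0.0469
```

{"method": "send_rows", "body": {
  "plan": [
    [0, 0, 0, 0, 0, 0, 0],
    [0, 0, 0, 0, 0, 0, 0],
    [0, 0, 0, 0, 0, 0, 0],
    [0, 0, 0, 0, 0, 0, 0],
    [0, 0, 0, 0, 0, 0, 0],
    [0, 0, 0, 0, 0, 0, 0]
  ]
}}

```text
time_s: 6.95
tool_pos: [0.514, 0.2941, 0.1345]
tool_rot: [180.0, -0.0, 63.2]
force: [1.8, -0.4, 0.2]
grip_width: 0.0238
```

```bash
cat >> h.py <<'E'
def sample(n,cam="side"):
    F=[];
    for i in range(n):
        env.read_camera(cam); o=env.get_obs(); F.append(np.r_[o["force"],o["effort"][[1,3]]])
    F=np.array(F); print("t",o["time_s"],"F",F.mean(0).round(3),"sd",F.std(0).round(3),"tcp",o["tool_pos"].round(4),o["tool_rot"].round(2),"w",round(o["grip_width"],4)); return F
E
python3 - <<'E'
from h import *
F=sample(12); print(F[:,2].round(2))
E
```

```text
t 7.55 F [  1.541  -0.044  -0.906 -39.358 -28.19 ] sd [0.349 0.436 0.401 0.01  0.035] tcp [0.5139 0.2942 0.1345] [179.99   0.    63.24] w 0.0234
[-0.91 -1.02 -0.8  -1.07 -0.41 -1.62 -0.9  -1.13 -0.7  -1.37 -0.   -0.94]
```

{"method": "send_rows", "body": {
  "plan": [
    [0, 0, 0, -3, 0, 0, 0],
    [0, 0, 0, -10, 0, 0, 0],
    [0, 0, 0, -20, 0, 0, 0],
    [0, 0, 0, -35, 0, 0, 0],
    [0, 0, 0, -45, 0, 0, 0],
    [0, 0, 0, -45, 0, 0, 0],
    [0, 0, 0, -40, 0, 0, 0],
    [0, 0, 0, -30, 0, 0, 0],
    [0, 0, 0, -10, 0, 0, 0],
    [0, 0, 0, 0, 0, 0, 0]
  ]
}}

```text
time_s: 8.55
tool_pos: [0.5135, 0.2951, 0.3734]
tool_rot: [180.0, -0.1, 63.3]
force: [-0.2, 0.1, -5.7]
grip_width: 0.0237
```

```bash
python3 - <<'E'
from h import *
F=sample(10); print(F[:,2].round(2),env.get_obs()["qpos"].round(1))
E
```

```text
t 9.05 F [ 2.2300e-01 -3.3000e-02 -5.6430e+00 -3.8898e+01 -3.4001e+01] sd [0.506 0.525 0.551 0.58  0.605] tcp [0.5137 0.2941 0.372 ] [-1.7997e+02  4.0000e-02  6.3240e+01] w 0.0237
[-6.43 -5.02 -6.16 -5.84 -5.65 -4.73 -5.38 -5.23 -6.44 -5.54] [ 10.4  16.2 -54.5  75.3  13.2  95.  -68.6]
```

The weight is about 5.6 N, give or take the sensor's zero, and the gentle release depends on knowing that zero. I'll set the pail back down where it stood, open slightly and sample the unloaded reading.

{"method": "send_rows", "body": {
  "plan": [
    [0, 0, 0, 30, 0, 0, 0],
    [0, 0, 0, 45, 0, 0, 0],
    [0, 0, 0, 45, 0, 0, 0],
    [0, 0, 0, 45, 0, 0, 0],
    [0, 0, 0, 35, 0, 0, 0],
    [0, 0, 0, 20, 0, 0, 0],
    [0, 0, 0, 12, 0, 0, 0],
    [0, 0, 0, 4, 0, 0, 0],
    [0, 0, 0, 1, 0, 0, 0],
    [0, 0, 0, 0, 0, 0, 0]
  ]
}}

```text
time_s: 10.05
tool_pos: [0.5145, 0.2949, 0.1368]
tool_rot: [179.9, -0.1, 63.2]
force: [0.9, 0.5, -5.3]
grip_width: 0.0235
```

{"method": "send_rows", "body": {
  "plan": [
    [34, 0, 0, 0, 0, 0, 0],
    [34, 0, 0, 0, 0, 0, 0],
    [34, 0, 0, 0, 0, 0, 0],
    [34, 0, 0, 0, 0, 0, 0],
    [34, 0, 0, 0, 0, 0, 0]
  ]
}}

```text
time_s: 10.55
tool_pos: [0.514, 0.2944, 0.1359]
tool_rot: [180.0, -0.0, 63.2]
force: [0.0, -0.1, -0.4]
grip_width: 0.0342
```

```bash
python3 - <<'E'
from h import *
F=sample(30); print(F[:,2].round(2))
E
```

```text
t 12.05 F [ 3.9000e-02 -1.2100e-01 -4.3000e-02 -3.9072e+01 -2.8539e+01] sd [0.561 0.442 0.562 0.027 0.022] tcp [0.5137 0.2943 0.1355] [180.     0.    63.24] w 0.0338
[ 0.39 -0.25  0.03  0.45 -0.92 -0.71 -1.07 -0.16  0.26  0.82  0.22  0.46
  0.31 -0.84 -0.35 -0.95  0.02 -0.07  0.24  0.34  0.94 -0.   -0.38 -0.1
  0.09  0.32  0.57  0.52 -1.36 -0.15]
```

The zero is −0.04 ± 0.1 N, so the force sensor has no real bias. I'll regrip, lift, turn to the scale's yaw and carry the pail to outside the hook.

{"method": "send_rows", "body": {
  "plan": [
    [0, 0, 0, 0, 0, 0, 0],
    [0, 0, 0, 0, 0, 0, 0],
    [0, 0, 0, 0, 0, 0, 0],
    [0, 0, 0, 0, 0, 0, 0],
    [0, 0, 0, 0, 0, 0, 0],
    [0, 0, 0, 0, 0, 0, 0],
    [0, 0, 0, -5, 0, 0, 0],
    [0, 0, 0, -15, 0, 0, 0],
    [0, 0, 0, -30, 0, 0, 0],
    [0, 0, 0, -40, 0, 0, 0],
    [0, 0, 0, -45, 0, 0, 0],
    [0, 0, 0, -40, 0, 0, 0]
  ]
}}

```text
time_s: 13.25
tool_pos: [0.513, 0.2946, 0.3133]
tool_rot: [180.0, -0.0, 63.3]
force: [1.1, 1.1, -5.4]
grip_width: 0.0239
```

{"method": "send_rows", "body": {
  "plan": [
    [0, 0, 0, -35, 0, 0, -0.04],
    [0, 0, 0, -20, 0, 0, -0.08],
    [0, 0, 0, -8, 0, 0, -0.09],
    [0, -10, 0, 0, 0, 0, -0.09],
    [0, -20, 2, 0, 0, 0, -0.06],
    [0, -30, 3, 0, 0, 0, -0.029],
    [0, -35, 3, 0, 0, 0, 0],
    [0, -35, 3, 0, 0, 0, 0],
    [0, -35, 3, 0, 0, 0, 0],
    [0, -35, 3, 0, 0, 0, 0],
    [0, -35, 3, 0, 0, 0, 0],
    [0, -35, 3, 0, 0, 0, 0]
  ]
}}

```text
time_s: 14.45
tool_pos: [0.5103, 0.0231, 0.3742]
tool_rot: [180.0, 0.0, 85.6]
force: [0.4, 0.4, -5.4]
grip_width: 0.0236
```

{"method": "send_rows", "body": {
  "plan": [
    [0, -35, 3, 0, 0, 0, 0],
    [0, -35, 3, 0, 0, 0, 0],
    [0, -25, 2, 0, 0, 0, 0],
    [0, -15, 2, 0, 0, 0, 0],
    [0, 0, 0, 0, 0, 0, 0],
    [0, 0, 0, 0, 0, 0, 0]
  ]
}}

```text
time_s: 15.05
tool_pos: [0.5127, -0.0846, 0.3737]
tool_rot: [-180.0, -0.1, 85.7]
force: [-0.4, 1.4, -6.3]
grip_width: 0.0239
```

```bash
python3 - <<'E'
from h import *
import cv2
F=sample(16)
for c in("scene","side"): cv2.imwrite(f"pics/{c}2.png",env.read_camera(c)[:,:,::-1])
a=cv2.imread("pics/scene2.png")[180:330,180:360];b=cv2.imread("pics/side2.png")[180:300,280:400]
out=np.zeros((600,800,3),np.uint8);out[:400,:480]=cv2.resize(a,(480,400),interpolation=cv2.INTER_CUBIC)
out[:320,480:]=cv2.resize(b,(320,320),interpolation=cv2.INTER_CUBIC);cv2.imwrite("pics/c2.png",out)
E
```

```text
t 15.85 F [ -0.222  -0.081  -5.128 -28.631 -34.531] sd [0.41  0.586 0.433 0.244 0.015] tcp [ 0.5126 -0.0868  0.3735] [-180.      0.     85.53] w 0.0232
```

View pics/c2.png

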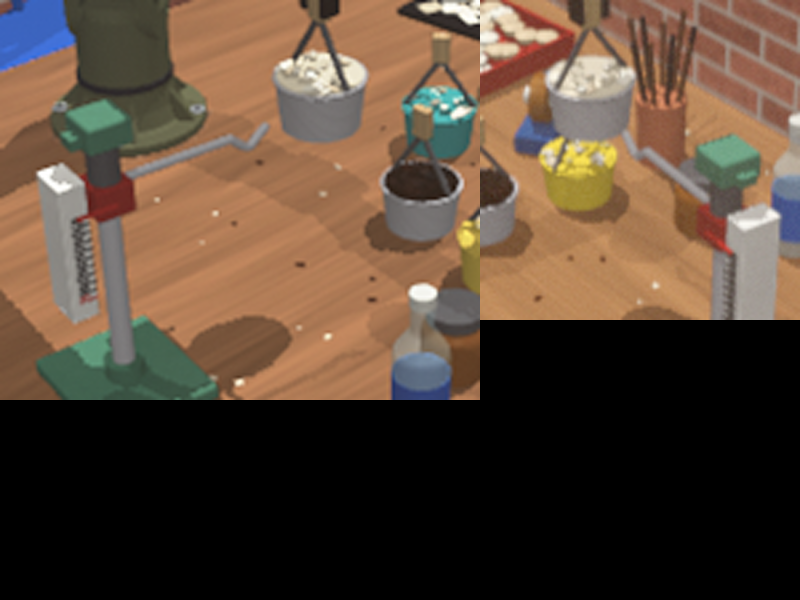

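The pail hangs outside the hook. In the scene view the hook's dip is at (272,235), its tip at (279,228) and the block top at (217,225). In the side view they are at (340,238), (335,230) and (373,239). I'll refit the scale from both views.

```bash
python3 - <<'E'
from h import *
S,D=env.get_calibration("scene"),env.get_calibration("side")
L=np.array([[0,.170,.243],[0,.197,.260],[0,.148,.259],[0,0,.34]])
a=np.array([[272.2,234.7],[279.4,227.6],[267.4,231.7],[216.8,225.4]]);b=np.array([[340.4,238.1],[335.1,229.9],[343.8,237],[373,238.9]])
Lb=np.array([[x,y,.018] for x in(-.08,.08) for y in (-.07,.07)]);ab=np.array([[194,316.5],[234.5,299.3],[220.3,345.5],[261.7,325.3]])
for n,obs in dict(both=[(S,L,a),(D,L,b)],scene=[(S,L,a)],side=[(D,L,b)],all=[(S,L,a),(D,L,b),(S,Lb,ab)],base=[(S,Lb,ab)]).items():
    s,r=fit(obs,[.495,-.357,-.08]); print(n,s[:2].round(4),np.degrees(s[2]).round(2),"seat",place(s,[0,.17,.248]).round(4),abs(r).max().round(1)); 
    if n=="both":print(r.round(1))
# pail check: where grip feet appear, TCP (.5126,-.0868), underside .3735-.1355
t=[.5126,-.0868,np.radians(-4.5)]
for k in(S,D): print(proj(k,place(t,[[-.047,0,.298],[.047,0,.298],[0,0,.366]])).round(1))
E
```

```text
both [ 0.4854 -0.3557] -6.93 seat [[ 0.5059 -0.187   0.248 ]] 3.4
[[ 0.1  0.6]
 [ 0.6 -0.3]
 [-2.   1.1]
 [-1.5 -2.3]
 [-0.7 -0.4]
 [-0.2 -1. ]
 [-0.1 -0.5]
 [ 0.9 -3.4]]
scene [ 0.4957 -0.3564] -3.34 seat [[ 0.5056 -0.1867  0.248 ]] 1.7
side [ 0.4771 -0.3602] -8.79 seat [[ 0.5031 -0.1922  0.248 ]] 1.7
all [ 0.4907 -0.3553] -5.35 seat [[ 0.5065 -0.186   0.248 ]] 4.2
base [ 0.4924 -0.3539] -5.7 seat [[ 0.5093 -0.1847  0.248 ]] 1.6
[[290.1 201.7]
 [310.  213.7]
 [299.5 186.2]]
[[307.7 212.7]
 [333.3 204.1]
 [320.3 188.5]]
```

{"method": "send_rows", "body": {
  "plan": [
    [0, 0, 1, 10, 0, 0, 0.009],
    [0, 0, 1, 20, 0, 0, 0],
    [0, 0, 1, 25, 0, 0, 0],
    [0, 0, 0, 15, 0, 0, 0],
    [0, -5, 0, 5, 0, 0, 0],
    [0, -15, 0, 0, 0, 0, 0],
    [0, -18, 0, 0, 0, 0, 0],
    [0, -12, 0, 0, 0, 0, 0],
    [0, -5, 0, 0, 0, 0, 0],
    [0, 0, 0, 0, 0, 0, 0],
    [0, 0, 0, 0, 0, 0, 0]
  ]
}}

```text
time_s: 17.05
tool_pos: [0.5111, -0.1411, 0.2988]
tool_rot: [180.0, -0.0, 85.1]
force: [0.8, 0.4, -4.9]
grip_width: 0.0238
```

```bash
python3 - <<'E'
from h import *
import cv2
F=sample(4)
for c in("scene","side"): cv2.imwrite(f"pics/{c}3.png",env.read_camera(c)[:,:,::-1])
a=cv2.imread("pics/scene3.png")[180:300,230:330];b=cv2.imread("pics/side3.png")[180:300,290:390]
out=np.zeros((480,800,3),np.uint8);out[:,:400]=cv2.resize(a,(400,480),interpolation=cv2.INTER_CUBIC)
out[:,400:]=cv2.resize(b,(400,480),interpolation=cv2.INTER_CUBIC);cv2.imwrite("pics/c3.png",out)
E
```

```text
t 17.25 F [  0.592   0.137  -5.213 -31.012 -34.431] sd [0.477 0.495 0.307 0.082 0.011] tcp [ 0.511  -0.1409  0.2987] [179.99   0.    85.1 ] w 0.0236
```

View pics/c3.png

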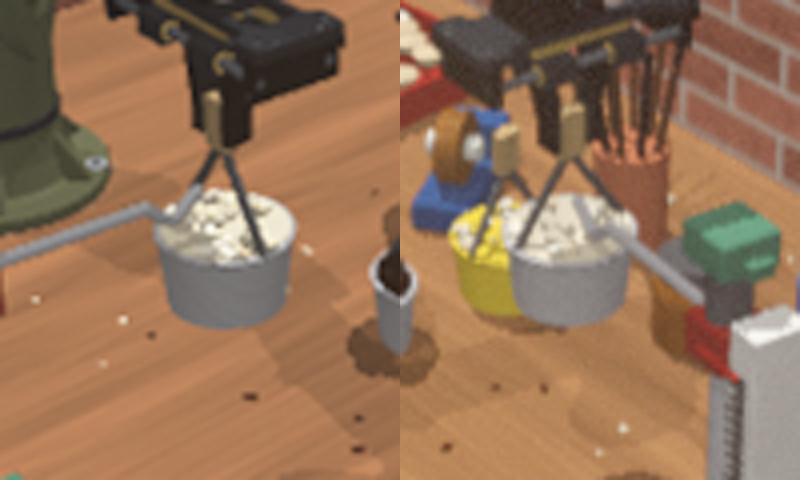

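The hook tip is just short of the bail: scene (279,227) against apex (285.5,218), and side (334.5,231) against apex (333,220). I'll compare these with the predictions.

```bash
python3 - <<'E'
from h import *
S,D=env.get_calibration("scene"),env.get_calibration("side")
f=lambda X:np.r_[proj(S,X)[0],proj(D,X)[0]]
ap=np.array([.511,-.1409,.2872]); print("apex pred",f(ap).round(1),"seen 285.5 218 333 220")
def tri(px,n): r=least_squares(lambda X:f(X)-px,[.51,-.16,.26]); print(n,r.x.round(4),r.fun.round(1)); return r.x
A=tri(np.array([285.5,218,333,220]),"apex")
T=tri(np.array([279.3,227.3,334.8,230.5]),"tip")
d=tri(np.array([272.5,234.6,340.4,238.1]),"dip")
k=tri(np.array([267.2,231.7,343.8,236]),"dipstart")
print("apex->dip",(d-A).round(4),"bias A",(A-ap).round(4))
E
```

```text
apex pred [285.3 216.9 331.3 218.4] seen 285.5 218 333 220
apex [ 0.514  -0.1439  0.2841] [-0.3  0.6 -0.3 -0.6]
tip [ 0.5066 -0.1617  0.2579] [-0.2  0.5 -0.3 -0.5]
dip [ 0.5067 -0.1877  0.244 ] [-0.3  0.6 -0.3 -0.6]
dipstart [ 0.5054 -0.205   0.2601] [-0.3  0.6 -0.3 -0.6]
apex->dip [-0.0073 -0.0438 -0.0401] bias A [ 0.003  -0.003  -0.0031]
```

{"method": "send_rows", "body": {
  "plan": [
    [0, -3, -2, 0, 0, 0, 0],
    [0, -6, 0, 0, 0, 0, 0],
    [0, -8, 0, 0, 0, 0, 0],
    [0, -8, 0, 0, 0, 0, 0],
    [0, -8, 0, 0, 0, 0, 0],
    [0, -7, 0, 0, 0, 0, 0],
    [0, -4, 0, 0, 0, 0, 0],
    [0, 0, 0, 2, 0, 0, 0],
    [0, 0, 0, 6, 0, 0, 0],
    [0, 0, 0, 8, 0, 0, 0],
    [0, 0, 0, 6, 0, 0, 0],
    [0, 0, 0, 2, 0, 0, 0]
  ]
}}

```text
time_s: 18.55
tool_pos: [0.5045, -0.185, 0.2733]
tool_rot: [-179.9, -0.0, 85.0]
force: [-0.7, 0.5, -4.9]
grip_width: 0.0237
```

```bash
python3 - <<'E'
from h import *
import cv2
F=sample(10)
for c in("scene","side"): cv2.imwrite(f"pics/{c}4.png",env.read_camera(c)[:,:,::-1])
a=cv2.imread("pics/scene4.png")[180:280,230:330];b=cv2.imread("pics/side4.png")[180:280,290:390]
out=np.zeros((400,800,3),np.uint8);out[:,:400]=cv2.resize(a,(400,400),interpolation=cv2.INTER_CUBIC)
out[:,400:]=cv2.resize(b,(400,400),interpolation=cv2.INTER_CUBIC);cv2.imwrite("pics/c4.png",out)
E
```

```text
t 19.05 F [ -0.126  -0.077  -5.095 -33.07  -34.102] sd [0.55  0.582 0.542 0.205 0.234] tcp [ 0.5051 -0.1855  0.2748] [1.7998e+02 1.0000e-02 8.5020e+01] w 0.0235
```

View pics/c4.png

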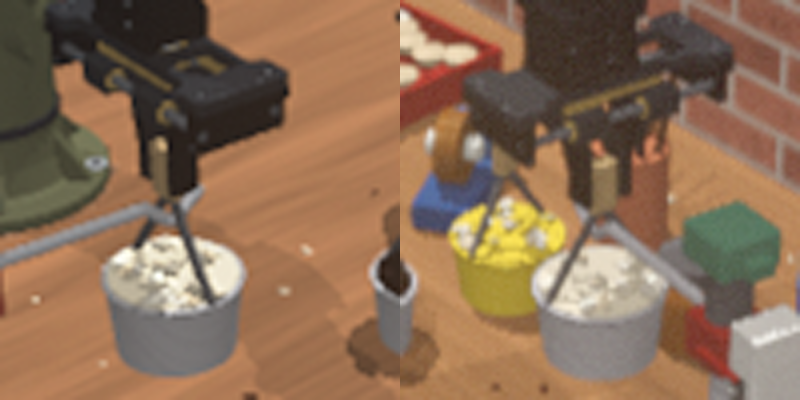

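The bail now straddles the hook in its dip: scene (166,205) and side (600,212) in crop pixels, with no contact yet. The mean weight is about 5.26 N, so the sag should be about 53 mm. I'll lower slowly at no more than 2.5 cm/s.

{"method": "send_rows", "body": {
  "plan": [
    [0, 0, 0, 1, 0, 0, 0],
    [0, 0, 0, 2, 0, 0, 0],
    [0, 0, 0, 2, 0, 0, 0],
    [0, 0, 0, 2, 0, 0, 0],
    [0, 0, 0, 2, 0, 0, 0],
    [0, 0, 0, 2, 0, 0, 0],
    [0, 0, 0, 2, 0, 0, 0],
    [0, 0, 0, 2, 0, 0, 0],
    [0, 0, 0, 2, 0, 0, 0],
    [0, 0, 0, 2, 0, 0, 0],
    [0, 0, 0, 1, 0, 0, 0],
    [0, 0, 0, 0, 0, 0, 0]
  ]
}}

```text
time_s: 20.35
tool_pos: [0.5049, -0.1854, 0.2544]
tool_rot: [-180.0, -0.0, 85.0]
force: [-0.9, 0.6, -3.4]
grip_width: 0.0237
```

```bash
python3 - <<'E'
from h import *
F=sample(12)
E
```

```text
t 20.95 F [ -1.419   0.765  -3.604 -32.703 -33.899] sd [0.544 0.655 0.373 0.033 0.091] tcp [ 0.505  -0.1854  0.2545] [-179.99   -0.     85.02] w 0.0234
```

Contact came early, with side forces of Fx −1.4 and Fy +0.8, so the pail is sitting a few mm too far in +x and −y. I'll shift towards the centre.

{"method": "send_rows", "body": {
  "plan": [
    [0, 0.5, -1, 0, 0, 0, 0],
    [0, 0.5, -1, 0, 0, 0, 0],
    [0, 0.5, -1, 0, 0, 0, 0],
    [0, 0, 0, 0, 0, 0, 0],
    [0, 0, 0, 0, 0, 0, 0]
  ]
}}

```text
time_s: 21.45
tool_pos: [0.5023, -0.1837, 0.2546]
tool_rot: [180.0, 0.0, 85.0]
force: [0.1, 0.5, -3.5]
grip_width: 0.0239
```

```bash
python3 - <<'E'
from h import *
F=sample(12)
E
```

```text
t 22.05 F [  0.41    0.286  -4.1   -32.453 -33.389] sd [0.403 0.418 0.588 0.016 0.062] tcp [ 0.5023 -0.1838  0.2546] [179.99   0.    85.01] w 0.0235
```

{"method": "send_rows", "body": {
  "plan": [
    [0, 0.5, 0.5, 1, 0, 0, 0],
    [0, 0.5, 0, 2, 0, 0, 0],
    [0, 0, 0, 2, 0, 0, 0],
    [0, 0, 0, 2, 0, 0, 0],
    [0, 0, 0, 2, 0, 0, 0],
    [0, 0, 0, 2, 0, 0, 0],
    [0, 0, 0, 2, 0, 0, 0],
    [0, 0, 0, 2, 0, 0, 0],
    [0, 0, 0, 2, 0, 0, 0],
    [0, 0, 0, 2, 0, 0, 0],
    [0, 0, 0, 1, 0, 0, 0]
  ]
}}

```text
time_s: 23.15
tool_pos: [0.5027, -0.1828, 0.2344]
tool_rot: [-180.0, 0.0, 85.0]
force: [-1.3, 0.8, -2.2]
grip_width: 0.0237
```

{"method": "send_rows", "body": {
  "plan": [
    [0, 0, 0, 1, 0, 0, 0],
    [0, 0, 0, 2, 0, 0, 0],
    [0, 0, 0, 2, 0, 0, 0],
    [0, 0, 0, 2, 0, 0, 0],
    [0, 0, 0, 2, 0, 0, 0],
    [0, 0, 0, 2, 0, 0, 0],
    [0, 0, 0, 2, 0, 0, 0],
    [0, 0, 0, 2, 0, 0, 0],
    [0, 0, 0, 2, 0, 0, 0],
    [0, 0, 0, 1, 0, 0, 0],
    [0, 0, 0, 0, 0, 0, 0]
  ]
}}

```text
time_s: 24.25
tool_pos: [0.5027, -0.1828, 0.2165]
tool_rot: [-180.0, 0.0, 85.0]
force: [-2.5, -0.3, -0.4]
grip_width: 0.0237
```

```bash
python3 - <<'E'
from h import *
F=sample(25)
E
```

```text
t 25.5 F [ -2.421   0.269  -0.52  -31.575 -32.267] sd [0.568 0.496 0.495 0.024 0.024] tcp [ 0.5027 -0.1828  0.2166] [-1.800e+02  1.000e-02  8.502e+01] w 0.0237
```

Fx has grown to −2.4 N, so I'll shift slightly towards −x.

{"method": "send_rows", "body": {
  "plan": [
    [0, 0.3, -0.5, 0, 0, 0, 0],
    [0, 0, -0.5, 0, 0, 0, 0],
    [0, 0, 0, 0, 0, 0, 0],
    [0, 0, 0, 0, 0, 0, 0]
  ]
}}

```text
time_s: 25.9
tool_pos: [0.5024, -0.1826, 0.2169]
tool_rot: [179.9, 0.0, 85.0]
force: [0.1, -1.3, 0.1]
grip_width: 0.0236
```

```bash
python3 - <<'E'
from h import *
F=sample(14)
E
```

```text
t 26.6 F [  1.957  -1.34   -0.656 -31.264 -29.889] sd [0.927 0.561 0.513 0.04  0.394] tcp [ 0.5022 -0.1825  0.2167] [1.7994e+02 2.0000e-02 8.5020e+01] w 0.0236
```

{"method": "send_rows", "body": {
  "plan": [
    [0, -0.2, 0.4, 0, 0, 0, 0],
    [0, 0, 0, 1, 0, 0, 0],
    [0, 0, 0, 1, 0, 0, 0],
    [0, 0, 0, 1, 0, 0, 0],
    [0, 0, 0, 1, 0, 0, 0],
    [0, 0, 0, 0.5, 0, 0, 0],
    [0, 0, 0, 0, 0, 0, 0],
    [0, 0, 0, 0, 0, 0, 0]
  ]
}}

```text
time_s: 27.4
tool_pos: [0.5022, -0.1826, 0.2121]
tool_rot: [180.0, 0.0, 85.0]
force: [3.3, -1.6, -0.0]
grip_width: 0.0237
```

```bash
python3 - <<'E'
from h import *
F=sample(30)
print(env.get_obs()["wrist_torque"])
E
```

```text
t 28.9 F [ 3.3290e+00 -1.0240e+00  1.8000e-02 -3.1158e+01 -2.9016e+01] sd [0.527 0.466 0.525 0.005 0.062] tcp [ 0.5022 -0.1826  0.2121] [180.     0.    85.02] w 0.0239
[-0.20592557 -0.95499779  0.03923977]
```

{"method": "send_rows", "body": {
  "plan": [
    [0, 0, 0.6, 0, 0, 0, 0],
    [0, 0, 0, 0, 0, 0, 0],
    [0, 0, 0, 0, 0, 0, 0]
  ]
}}

```text
time_s: 29.2
tool_pos: [0.5023, -0.1826, 0.2118]
tool_rot: [-179.9, -0.0, 85.0]
force: [1.3, 0.1, 0.3]
grip_width: 0.0232
```

```bash
python3 - <<'E'
from h import *
F=sample(14)
E
```

```text
t 29.9 F [  0.723  -0.235  -0.075 -31.324 -30.232] sd [0.621 0.322 0.332 0.023 0.24 ] tcp [ 0.5025 -0.1827  0.2119] [-179.96   -0.     85.01] w 0.0236
```

All the forces are near zero: (0.7, −0.2, −0.08) N. I'll ease the grip and then open.

{"method": "send_rows", "body": {
  "plan": [
    [0, 0, 0, 0, 0, 0, 0],
    [0, 0, 0, 0, 0, 0, 0],
    [0, 0, 0, 0, 0, 0, 0]
  ],
  "grip_force": 5
}}

```text
time_s: 30.2
tool_pos: [0.5025, -0.1826, 0.2119]
tool_rot: [-180.0, -0.0, 85.0]
force: [-0.0, -0.3, -0.2]
grip_width: 0.0241
```

{"method": "send_rows", "body": {
  "plan": [
    [26, 0, 0, 0, 0, 0, 0],
    [28, 0, 0, 0, 0, 0, 0],
    [32, 0, 0, 0, 0, 0, 0],
    [38, 0, 0, 0, 0, 0, 0],
    [44, 0, 0, 0, 0, 0, 0],
    [50, 0, 0, 0, 0, 0, 0],
    [50, 0, 0, 0, 0, 0, 0],
    [50, 0, 0, 0, 0, 0, 0]
  ]
}}

```text
time_s: 31.0
tool_pos: [0.5028, -0.1827, 0.2121]
tool_rot: [-180.0, 0.0, 85.0]
force: [-0.0, -0.1, 0.6]
grip_width: 0.0495
```

```bash
python3 - <<'E'
from h import *
import cv2
F=sample(3)
ims=[env.read_camera(c)[:,:,::-1] for c in("scene","side")]
cv2.imwrite("pics/sc5.png",ims[0]);cv2.imwrite("pics/si5.png",ims[1])
out=np.zeros((560,800,3),np.uint8);out[:,:400]=cv2.resize(ims[0][190:330,210:310],(400,560),interpolation=cv2.INTER_CUBIC)
out[:,400:]=cv2.resize(ims[1][190:330,290:390],(400,560),interpolation=cv2.INTER_CUBIC);cv2.imwrite("pics/c5.png",out)
E
```

```text
Traceback (most recent call last):
  File "h.py", line 20, in sample
    env.read_camera(cam); o=env.get_obs(); F.append(np.r_[o["force"],o["effort"][[1,3]]])
    ~~~~~~~~~~~~~~~^^^^^
ValueError: 200 camera calls are used up
```

The camera calls are used up, so the rest goes without pictures. The tool reads no contact force. I'll open wider, retreat straight up and let the pail settle.

{"method": "send_rows", "body": {
  "plan": [
    [70, 0, 0, 0, 0, 0, 0],
    [70, 0, 0, 0, 0, 0, 0],
    [70, 0, 0, 0, 0, 0, 0],
    [70, 0, 0, -5, 0, 0, 0],
    [70, 0, 0, -10, 0, 0, 0],
    [70, 0, 0, -20, 0, 0, 0],
    [70, 0, 0, -30, 0, 0, 0],
    [70, 0, 0, -35, 0, 0, 0],
    [70, 0, 0, -35, 0, 0, 0],
    [70, 0, 0, -35, 0, 0, 0],
    [70, 0, 0, -25, 0, 0, 0],
    [70, 0, 0, -10, 0, 0, 0]
  ]
}}

```text
time_s: 32.2
tool_pos: [0.5036, -0.1826, 0.4207]
tool_rot: [179.7, 0.1, 85.0]
force: [-0.7, -1.1, -0.3]
grip_width: 0.07
```

{"method": "send_rows", "body": {
  "plan": [
    [70, 0, 0, 0, 0, 0, 0],
    [70, 0, 0, 0, 0, 0, 0],
    [70, 0, 0, 0, 0, 0, 0],
    [70, 0, 0, 0, 0, 0, 0],
    [70, 0, 0, 0, 0, 0, 0],
    [70, 0, 0, 0, 0, 0, 0],
    [70, 0, 0, 0, 0, 0, 0],
    [70, 0, 0, 0, 0, 0, 0],
    [70, 0, 0, 0, 0, 0, 0],
    [70, 0, 0, 0, 0, 0, 0],
    [70, 0, 0, 0, 0, 0, 0],
    [70, 0, 0, 0, 0, 0, 0]
  ]
}}

```text
time_s: 33.4
tool_pos: [0.5028, -0.1827, 0.4171]
tool_rot: [-180.0, 0.0, 85.0]
force: [0.6, 0.7, 0.7]
grip_width: 0.0698
```

{"method": "send_rows", "body": {
  "plan": [
    [70, 0, 0, 0, 0, 0, 0],
    [70, 0, 0, 0, 0, 0, 0],
    [70, 0, 0, 0, 0, 0, 0],
    [70, 0, 0, 0, 0, 0, 0],
    [70, 0, 0, 0, 0, 0, 0],
    [70, 0, 0, 0, 0, 0, 0],
    [70, 0, 0, 0, 0, 0, 0],
    [70, 0, 0, 0, 0, 0, 0],
    [70, 0, 0, 0, 0, 0, 0],
    [70, 0, 0, 0, 0, 0, 0],
    [70, 0, 0, 0, 0, 0, 0],
    [70, 0, 0, 0, 0, 0, 0]
  ]
}}

```text
time_s: 34.6
tool_pos: [0.5028, -0.1827, 0.417]
tool_rot: [-180.0, 0.0, 85.0]
force: [-0.3, -0.7, 0.0]
grip_width: 0.0699
```

{"method": "send_rows", "body": {
  "plan": [
    [70, 0, 0, 0, 0, 0, 0],
    [70, 0, 0, 0, 0, 0, 0],
    [70, 0, 0, 0, 0, 0, 0],
    [70, 0, 0, 0, 0, 0, 0],
    [70, 0, 0, 0, 0, 0, 0],
    [70, 0, 0, 0, 0, 0, 0],
    [70, 0, 0, 0, 0, 0, 0],
    [70, 0, 0, 0, 0, 0, 0],
    [70, 0, 0, 0, 0, 0, 0],
    [70, 0, 0, 0, 0, 0, 0],
    [70, 0, 0, 0, 0, 0, 0],
    [70, 0, 0, 0, 0, 0, 0]
  ]
}}

```text
time_s: 35.8
tool_pos: [0.5027, -0.1827, 0.417]
tool_rot: [-180.0, 0.0, 85.0]
force: [-0.1, 0.0, -0.4]
grip_width: 0.0701
```

```bash
python3 - <<'E'
from cell import env
o=env.get_obs(); print(o["time_s"],o["tool_pos"],o["force"],o["grip_width"]); print(env.sign_off())
E
```

```text
35.8 [ 0.50273849 -0.18269977  0.41704577] [-0.07024501  0.00114667 -0.42202183] 0.07005113773785848
the job is handed in; nothing more can be done
None
```

I hung the eggshell pail on the scale's hook, let it go and handed the job in at 35.8 s. I could not check by picture that it hangs still and centred, because all 200 camera calls were used up by then. That rests only on the force and position readings.

- **Lowering:** I lowered it on the hook at about 2 cm/s or less until the spring carried its weight of about 5.3 N, a sag of roughly 53 mm. That is well short of the red marks.
- **Release:** Just before I let go, the tool read (0.7, −0.2, −0.1) N, so the pail was already almost fully on the spring. I eased the grip, opened the fingers, retreated straight up and waited about 3.6 s.
- **Last reading:** The gripper was about 17 cm above the pail's grip with no load on the tool.
- **What did not go cleanly:**
    - The bail first touched the hook a few millimetres off centre. I shifted it, and the highest averaged sideways force on the hook was about 3.3 N before it came down.
    - To check the force sensor's zero, I set the pail back down once where it had stood and regripped it. It settled about 1 mm when I opened the fingers there.

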